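Bolt the pastry tray chest shut

ROBOT

A 7-joint arm with a two-finger parallel gripper is mounted at the origin on the work surface. World frame = base frame: x ahead of the robot, y to its left, z up, the work surface at z = 0. Lengths are in m, angles in rad, forces in N, time in s.
With the tool pointing down it reaches from about 0.425 to 1.025 m from the base axis. Payload 3.6 kg.
Tool frame: the origin (TCP) lies on the centre line of the jaws, within the pads' length; the fingertips stand 25 mm ahead of it and the grasp point (between the pads) lies 6 mm ahead of it; x points along the fingers, z is the direction in which the jaws open and shut, and the axes are right-handed (so a half turn about x gives the same grasp; the last joint's range is limited). The gripper opens to 85 mm and grips with 20 to 120 N. Pads are 22 mm wide; open, the fingers measure 114 mm over their backs; the gripper's body (76 mm by 85 mm) begins 54 mm behind the grasp point. The pads swing forward as they close: fully open they stand 13 mm farther back than shut.
Start: joints at [-0.093, 0.591, 0.048, 1.609, -0.033, 0.943, -0.034], TCP at [0.725, 0, 0.256] pointing down, gripper open.
Joint ranges: [-2.69, 2.69], [-0.47, 2.24], [-1.27, 1.36], [0.19, 2.51], [-1.53, 4.68], [0.08, 2.07], [-3.09, 3.09]. Speed limits (rad/s): [2.57, 2.57, 3.14, 3.14, 3.14, 3.14, 3.14].

INTERFACE

Orientations are given as a rotation vector (axis times angle).
In Python, from plant import sensors, snapshot, get_calibration, finish_job gives the robot as it stands.
- The arm moves only by the tool play_rows, never from a script. Its argument "motion" is a list of rows, each a list of 2 entries, a list of its own where there are three numbers: the shift along the world's x, y, z in m, then the turn, a rotation vector about the world's x, y, z in degrees. In form: [[[x, y, z], [rx, ry, rz]], ...]. A call has exactly 8 rows; each row shifts and turns the commanded pose from where the row before left it; what a row does not reach is not made up. A row lasts 1/10 s, in which the tool goes at most 50 mm and 8.59 degrees, less where a joint would pass 70% of its speed; a pose out of reach is approached as far as the arm can. A call is refused whole if a number of a shift passes 0.05 or a number of a turn 8.59, either way. A call with a gripper value outside its range is refused whole. "jaw" is the finger opening in m, from 0 to 0.0854, set as the call begins (left out, the last holds). The fingers move at their own pace and stop on an object; the grip force is fixed at half the most. Time passes only in rows, so rows that do not move let the fingers close, or fill a call up. It gives the time, the measured TCP pose, the force and the opening at its end, in the units of the state.
- sensors.observe(): the state, without advancing time (a new reading comes with each control period).
- snapshot(name): name is "scene" or "side" or "wrist"; returns (picture, depth): 400x640x3 uint8, red, green, blue; 400x640 float32, m along the optical axis (not along the pixel's ray), 0 where there is no reading.
- get_calibration(name): a dict with "K" (3x3 intrinsics, pixels), "R" (3x3) and "t" (3): a world point X has camera coordinates R X + t. Camera axes: x right, y down, z forward; pixel columns grow to the right and rows downward; lengths in m; the calibration is good to about 2 mm. A picture is of the moment at which its call begins: read the wrist's pose just before it. get_calibration takes no time and is no camera call; for the wrist camera it gives the pose at the moment of the call.
- finish_job(): hands the job in, once; it reports no verdict.
The state is a dict: "clock": time; "qpos": joint angles; "dq": joint speeds; "effort": joint torques, N m; "eef_pos": TCP position; "eef_rot": TCP orientation; "ft_force": force on the tool from outside, world axes, zero at the start; "moment": the same for the moment, N m; "gripper_width": opening from 0.0 (shut) to 1.0 (fully open).
Only numpy, scipy, OpenCV 4.12 (cv2) and the standard library are available. Lean on these libraries where they do the work, as an engineer would, in place of code of your own. Each camera call takes 0.05 s, during which the arm holds its last target.

TASK

Lock the lid of the tray chest with its barrel bolt: lift the red lever up out of its notch, slide the bolt across into its keeper until the lever gently meets the rubber stop, then drop the lever fully down into the notch beside that stop and let go. The stop is soft and must not be rammed or squashed hard, and the things standing around must stay where they are.

Things in the scene. Friction and masses are not known exactly. Their poses are not given: they have to be found in the camera images.
- chest: Fixed low aluminium chest, 340 (x) by 420 (y) by 110 mm high, at a different place and yaw each time; origin at the centre of its underside, x away from the robot at yaw 0, z up. On its flat top lies a barrel bolt: the rod runs along the chest's y, its axis at chest x = -50 mm, 36 mm above the top (146 mm above the table). The keeper's eye for the rod lies towards +y.
- plate (a point): Dark steel notched plate beside the rod, a point on its top edge between the notches, axes as the chest's. It stands 10 to 20 mm from the rod's axis on the chest's -x side and is 39 mm high above the chest's top. Only the rubber stop at its +y end and the post behind that are higher: 62 mm, 9 to 20 mm from the rod's axis on the -x side. Farther to -x the top is clear.
- pivot (a point): Point on the rod's axis at the root of the lever; it travels with the bolt along the chest's +y as the bolt is shot. Its axes are those of the chest.
- lever_grip (a point): Centre of the red sleeve, 55 mm from pivot: the place to pinch, fingers closing along the chest's y. Round bar 12 mm thick (13 over the sleeve), reaching 76 mm from pivot, sleeve from 38 to 72 mm. In a notch it lies level, pointing to the chest's -x, 30 mm free height under it. Pinched, it pivots between the pads, so an upright hand can follow the 55 mm arc about pivot.
- lever (a joint): Swing of the lever about the rod, rad: 0 = level, fully down in a notch; grows upward, to 1.3. Above about 0.6 it clears the notched plate; 0.7 to 0.9 is right for sliding. Let go between the notches it falls and rests on the plate at about 0.5. It weighs 100 to 160 g and falls by itself.
- bolt (a joint): Travel of the bolt, m, along the chest's +y: 0 to 0.003 at the start (near notch, 16 mm wide). Keeper, far notch and rubber stop are clamped together at a new, unmeasured place each time: the lever first meets the stop between 0.055 and 0.092, found by feel. The far notch, 14 mm wide, ends at the stop: the lever drops in from 2 mm short of first touch up to the stop. Friction 2 N.
- buffer (a joint): Squash of the black rubber stop, m: 0 when free; it is soft, 4 N per mm, and is damaged when squashed by more than 2.5 mm (10 N).
- cutter: Steel pastry ring, 64 mm across, 35 mm high, standing on the chest behind the bolt; leave it. Origin at the centre of its underside.
- shaker: Clear sugar shaker, 52 mm across, 100 mm high, standing on the chest behind the bolt; leave it. Origin at the centre of its underside.
- tray: Baking tray of pastries, 300 by 220 by 30 mm, on the table at the left; leave it. Origin at the centre of its underside.
- mug: White mug, 80 mm across, 95 mm high, on the table at the right; leave it. Origin at the centre of its underside.
- bowl: Steel bowl, 130 mm across, 60 mm high, on the table at the right; leave it. Origin at the centre of its underside.
- spatula: Spatula with a green handle lying on the table at the right; leave it. Origin at its underside.
- syrup_jar: Closed amber glass jar, 80 mm across, 130 mm high, on the table at the left; leave it. Origin at the centre of its underside.

How it is judged:
On the way, in this order (a step that is already met when the one before it is completed fails the run):
1. the lever is lifted out of the near notch (swing over 0.4 rad) before the bolt has travelled 15 mm (value of joint lever above 0.4 rad and value of joint bolt below 0.015 m), for 0.1 s.
2. the bolt is slid across (travel over 30 mm) with the lever up (over 0.4 rad) (value of joint lever above 0.4 rad and value of joint bolt above 0.03 m), for 0.1 s.
At the end, for the whole second after the job is handed in: The lever lies fully down (swing below 0.12 rad) in the far notch (bolt travel over 50 mm), at rest and let go (value of joint lever below 0.12 rad and value of joint bolt above 0.05 m and velocity of joint bolt between -0.01 and 0.01 m/s and velocity of joint lever between -0.1 and 0.1 rad/s); the robot touches nothing.
It fails at once if the rubber stop is squashed by more than 2.5 mm (10 N) (value of joint buffer above 0.0025 m).
It fails at once if a thing standing around is moved by more than 20 mm or tipped (distance of any of cutter, shaker, tray, mug, bowl, spatula, syrup_jar from where it was at the start of the episode above 0.02 m or angle between any of shaker, mug, syrup_jar's own z axis and vertical above 0.5 rad).
It also fails if it takes over 48 s, if anything falls off the work surface, if the arm or the gripper's body presses on something with over 40 N, if the wrist force passes 120 N, or if a joint passes its speed limit or range.

## Working session

There is one attempt and no reset: what is moved stays moved. The work goes in short steps, Python scripts to look and compute and a tool call to move; the robot and the scene stay as the last step left them, time stands still between calls to the robot, and variables do not carry over. Pictures are saved under pics/ and viewed, and the job is handed in when it is done.

Besides the shell and the picture viewer there is one more tool, called after "Request:" as a command line: name --argument value ..., lists and objects as JSON in quotes. play_rows: Moves the arm, as the interface text tells. Its arguments: {"type":"object","properties":{"motion":{"type":"array"},"jaw":{"type":"number"}},"required":["motion"]}

```bash
mkdir -p pics; ls; python3 - <<'E'
from plant import *
import cv2,numpy as np
s=sensors.observe();print(s)
for n in("scene","side","wrist"):
    c=get_calibration(n);p,d=snapshot(n);cv2.imwrite(f"pics/{n}0.png",p[:,:,::-1]);np.savez(f"pics/{n}0.npz",p=p,d=d,**c);print(n,c)
E
```

```text
pics
{'clock': 0.0, 'qpos': array([-0.09348876,  0.59210448,  0.04828681,  1.60988813, -0.03333145,
        0.9427031 , -0.03368933]), 'dq': array([ 0.00168437,  0.00046501, -0.00131024, -0.00098605,  0.00068008,
        0.00107657,  0.00059898]), 'effort': array([ 3.78132427e-04, -5.48684978e+01,  1.54672019e+00, -1.98121297e+01,
        9.43630905e-03,  8.90732801e-03, -1.16924070e-05]), 'eef_pos': array([7.24193157e-01, 1.47096291e-05, 2.55126461e-01]), 'eef_rot': array([-1.31005482e-04,  1.57309251e+00, -2.02100928e-05]), 'ft_force': array([ 0.66434588,  0.67906543, -0.14579295]), 'moment': array([-0.01413651, -0.01360095, -0.01652327]), 'gripper_width': 1.0057160214029366}
scene {'K': array([[371.85180096,   0.        , 316.43618462],
       [  0.        , 371.85180096, 196.52245576],
       [  0.        ,   0.        ,   1.        ]]), 'R': array([[ 0.12642504,  0.99197414, -0.00200442],
       [ 0.80891282, -0.10426342, -0.5786097 ],
       [-0.57417485,  0.07152935, -0.8156021 ]]), 't': array([-0.04498859, -0.37423621,  1.63282117])}
side {'K': array([[380.56037029,   0.        , 322.1371334 ],
       [  0.        , 380.56037029, 201.13803775],
       [  0.        ,   0.        ,   1.        ]]), 'R': array([[-0.92615079, -0.37696661,  0.01186945],
       [-0.28564201,  0.68053433, -0.67474563],
       [ 0.24627901, -0.62830662, -0.73795491]]), 't': array([0.49497092, 0.24568719, 1.37081496])}
wrist {'K': array([[288.19078077,   0.        , 325.01327868],
       [  0.        , 288.19078077, 197.48480656],
       [  0.        ,   0.        ,   1.        ]]), 'R': array([[ 9.99993704e-01, -1.46940517e-03, -3.22990919e-03],
       [-3.80715254e-04, -9.49406655e-01,  3.14049135e-01],
       [-3.52796270e-03, -3.14045928e-01, -9.49401237e-01]]), 't': array([-0.72382312, -0.03972771,  0.38221794])}
```

View pics/scene0.png

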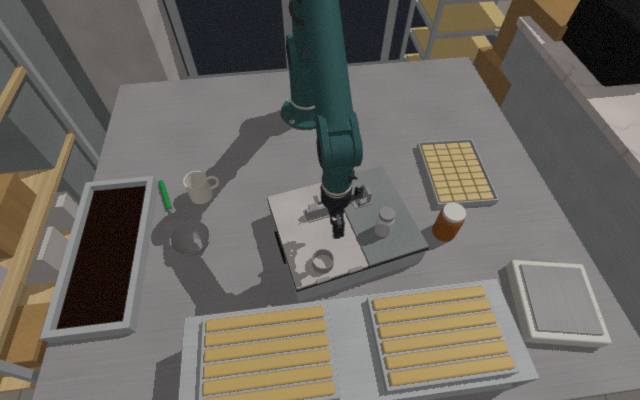

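View pics/side0.png

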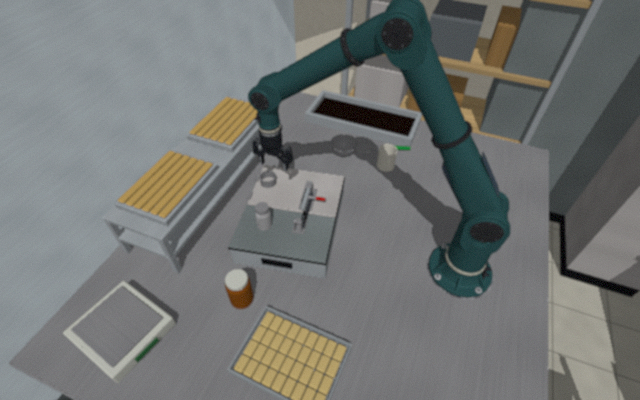

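View pics/wrist0.png

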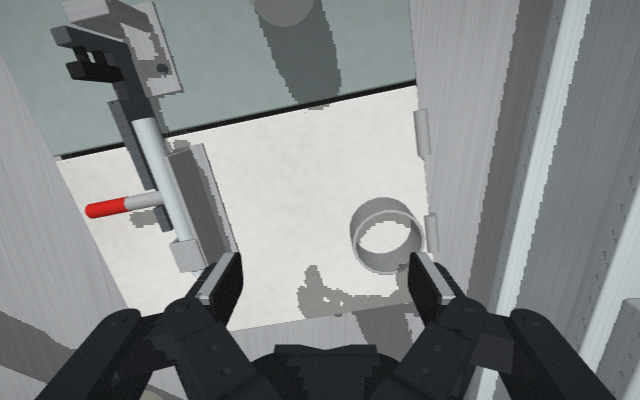

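```bash
cat > h.py <<'E'
import numpy as np,cv2
def load(n):
    z=np.load(f"pics/{n}.npz");return z
def pts(z):
    d=z['d'];K=z['K'];v,u=np.mgrid[:d.shape[0],:d.shape[1]]
    c=np.stack([(u-K[0,2])/K[0,0]*d,(v-K[1,2])/K[1,1]*d,d],-1)
    return (c-z['t'])@z['R']   # R^T (c-t)
E
python3 - <<'E'
from h import *
z=load('wrist0');P=pts(z);p=z['p'].astype(int)
red=(p[...,0]>150)&(p[...,1]<80)&(p[...,2]<80)
Q=P[red];print(red.sum(),Q.mean(0),Q.min(0),Q.max(0))
c=Q[:,:2]-Q[:,:2].mean(0);print(np.linalg.svd(c,full_matrices=False)[2])
for u,v in [(90,211),(125,205),(160,199),(145,125),(190,235),(168,180),(187,255),(120,110),(60,158),(415,86),(230,100),(300,150),(300,60),(140,140),(165,225),(75,65),(110,75),(118,45),(65,35),(95,50)]:
    print((u,v),P[v,u].round(4))
img=cv2.resize(z['p'][0:280,30:290,::-1],None,fx=2.1,fy=2.1,interpolation=cv2.INTER_NEAREST);cv2.imwrite('pics/w0crop.png',img)
E
```

```text
473 [5.44551363e-01 1.98522910e-04 1.52435690e-01] [ 0.52641215 -0.00789524  0.14573806] [0.72515189 0.08125264 0.37301675]
[[-0.94019691 -0.34063143]
 [ 0.34063143 -0.94019691]]
(90, 211) [ 0.5311 -0.0034  0.1521]
(125, 205) [0.5617 0.0021 0.153 ]
(160, 199) [0.5907 0.007  0.1523]
(145, 125) [0.5911 0.0654 0.154 ]
(190, 235) [ 0.6103 -0.0251  0.1523]
(168, 180) [0.6    0.0229 0.1523]
(187, 255) [ 0.6083 -0.0406  0.1586]
(120, 110) [0.5713 0.0759 0.1486]
(60, 158) [0.3792 0.0128 0.0021]
(415, 86) [0.8012 0.0942 0.1091]
(230, 100) [0.6422 0.0831 0.1103]
(300, 150) [0.7016 0.0401 0.1113]
(300, 60) [0.7037 0.1144 0.1111]
(140, 140) [0.5849 0.0544 0.1536]
(165, 225) [ 0.5876 -0.0182  0.1471]
(75, 65) [0.5641 0.1041 0.1712]
(110, 75) [0.5703 0.1    0.1498]
(118, 45) [0.5663 0.1229 0.1279]
(65, 35) [0.5635 0.121  0.1725]
(95, 50) [0.5632 0.1162 0.1492]
```

View pics/w0crop.png

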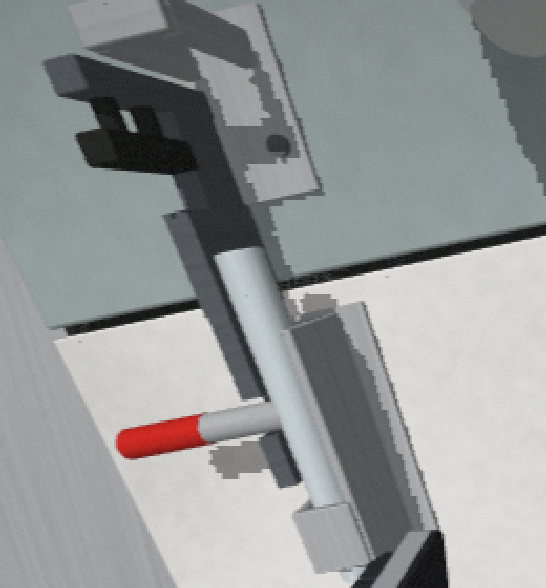

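```bash
python3 - <<'E'
from h import *
z=load('wrist0');P=pts(z);p=z['p'].astype(int)
red=(p[...,0]>150)&(p[...,1]<80)&(p[...,2]<80);red[:, 200:]=0
Q=P[red&(P[...,2]>.14)&(P[...,2]<.16)]
print(len(Q),Q.min(0),Q.max(0))
# lever axis: image rows centre per column
K=z['K']
def plane(u,v,h):
    r=np.array([(u-K[0,2])/K[0,0],(v-K[1,2])/K[1,1],1.]);d=z['R'].T@r;o=-z['R'].T@z['t'];return o+d*(h-o[2])/d[2]
A=[]
for u in range(88,126,3):
    v=np.where(red[:,u])[0]
    if len(v)>5:A.append(plane(u,v.mean(),.146))
A=np.array(A);f=np.polyfit(A[:,0],A[:,1],1);print('lever yaw',np.degrees(np.arctan(f[0])),A[0],A[-1])
# rod: bright pixels depth z>.150 in range
m=(P[...,2]>.1505)&(P[...,2]<.156);g=p.min(-1)>150
mm=m&g;mm[:112]=0;mm[235:]=0;mm[:,:130]=0;mm[:,200:]=0
R=P[mm];print(len(R));f=np.polyfit(R[:,1],R[:,0],1);print('rod yaw',np.degrees(-np.arctan(f[0])),f)
# seam
S=[]
for u in range(190,410,5):
    col=p[60:160,u].sum(-1);v=60+col.argmin()
    if col.min()<120:S.append(plane(u,v,.11))
S=np.array(S);print(len(S));f=np.polyfit(S[:,0],S[:,1],1);print('seam yaw',np.degrees(np.arctan(f[0])),np.std(S[:,1]-np.polyval(f,S[:,0])))
# chest top footprint
T=P[(abs(P[...,2]-.11)<.003)][:,:2];T=T[(T[:,0]>.4)];T=T[::20];print(cv2.minAreaRect(T.astype(np.float32)))
z=load('scene0');P=pts(z);T=P[(abs(P[...,2]-.11)<.004)][:,:2];T=T[(T[:,0]>.4)&(T[:,0]<.95)&(abs(T[:,1])<.35)];print(T.min(0),T.max(0),cv2.minAreaRect(T.astype(np.float32)))
E
```

```text
471 [ 0.52641215 -0.00789524  0.14573806] [0.56052051 0.00733194 0.1541152 ]
lever yaw 10.56865338071213 [ 0.5240861  -0.00534012  0.146     ] [5.55823391e-01 3.28185776e-04 1.46000000e-01]
2156
rod yaw 8.100356073978888 [-0.14232742  0.59803052]
44
seam yaw 11.519117630287985 0.0007457671311028751
((0.6477685570716858, 0.012816518545150757), (0.34482744336128235, 0.33943504095077515), 8.543827056884766)
[ 0.43725168 -0.18309317] [0.84534177 0.29053252] ((0.6425158977508545, 0.052599042654037476), (0.3433752954006195, 0.4195791184902191), 11.53609561920166)
```

Request:
play_rows --motion '[[[-0.018,0,0],[0,0,-8]],[[-0.018,0,0],[0,0,-8]],[[-0.018,0,0],[0,0,-8]],[[-0.018,0,0],[0,0,-8]],[[-0.018,0,0],[0,0,-8]],[[-0.018,0,0],[0,0,-8]],[[-0.018,0,0],[0,0,-8]],[[-0.018,0,0],[0,0,-8]]]'

```text
clock: 0.95
eef_pos: [0.58, 0.0001, 0.2561]
eef_rot: [0.873, 1.389, -0.873]
ft_force: [0.3, -0.2, -1.0]
gripper_width: 1.002
```

Request:
play_rows --motion '[[[-0.013,0,-0.005],[0,0,-7.25]],[[-0.013,0,-0.005],[0,0,-7.25]],[[-0.011,-0.001,-0.005],[0,0,0]],[[0,0,-0.005],[0,0,0]],[[0,0,0],[0,0,0]],[[0,0,0],[0,0,0]],[[0,0,0],[0,0,0]],[[0,0,0],[0,0,0]]]'

```text
clock: 1.75
eef_pos: [0.5447, -0.0011, 0.2365]
eef_rot: [1.06, 1.297, -1.059]
ft_force: [0.0, -0.6, 0.5]
gripper_width: 0.998
```

```bash
cat > look.py <<'E'
import sys
from plant import *
import cv2,numpy as np
n,t=sys.argv[1],sys.argv[2]
s=sensors.observe();print(s['clock'],s['eef_pos'].round(4),s['ft_force'].round(2),s['gripper_width'])
from scipy.spatial.transform import Rotation as Ro
print(Ro.from_rotvec(s['eef_rot']).as_matrix().round(4))
c=get_calibration(n);p,d=snapshot(n);cv2.imwrite(f"pics/{t}.png",p[:,:,::-1]);np.savez(f"pics/{t}.npz",p=p,d=d,**c)
E
python3 look.py wrist w1
```

```text
1.75 [ 0.5447 -0.0011  0.2365] [ 0.02 -0.55  0.47] 0.9977764890598528
[[ 9.000e-04  9.799e-01  1.996e-01]
 [ 0.000e+00  1.996e-01 -9.799e-01]
 [-1.000e+00  9.000e-04  2.000e-04]]
```

View pics/w1.png

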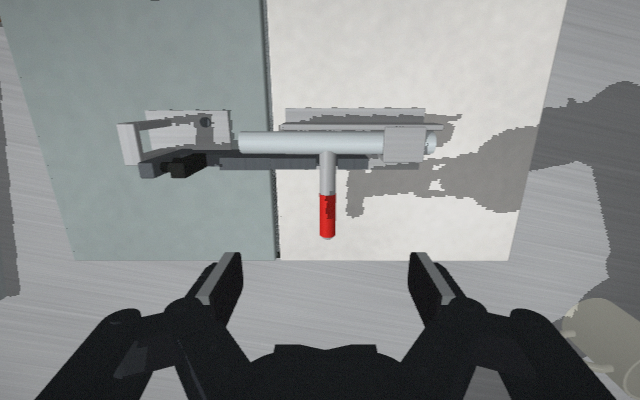

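```bash
python3 - <<'E'
from h import *
z=load('w1');P=pts(z);p=z['p'].astype(int)
a=np.radians(11.5);ex=np.array([np.cos(a),np.sin(a)]);ey=np.array([-np.sin(a),np.cos(a)])
c=np.array([.6425,.0526]);C=np.stack([(P[...,:2]-c)@ex,(P[...,:2]-c)@ey,P[...,2]],-1)*1000
red=(p[...,0]>150)&(p[...,1]<80)&(p[...,2]<80)
Q=C[red&(C[...,2]>140)&(C[...,2]<160)];W=P[red&(C[...,2]>140)&(C[...,2]<160)]
print(Q.min(0),Q.max(0),W.mean(0))
print('TCP chest',(np.array([.5447,-.0011])-c)@ex,(np.array([.5447,-.0011])-c)@ey)
for u,v in [(327,160),(327,175),(327,142),(260,142),(368,142),(225,164),(235,160),(300,160),(350,162),(173,168),(182,165),(195,165),(203,160),(212,158),(145,170),(155,166)]:print((u,v),C[v,u].round(1))
cv2.imwrite('pics/w1c.png',cv2.resize(z['p'][95:255,100:350,::-1],None,fx=3.2,fy=3.2,interpolation=cv2.INTER_CUBIC))
E
```

```text
[-124.38403949  -37.10156745  147.06543561] [-90.56282131 -28.52443652 153.68203265] [ 0.54129625 -0.00072013  0.15138589]
TCP chest -0.10654269419012062 -0.03312377265213667
(327, 160) [-64.3 -33.9 152. ]
(327, 175) [-75.2 -34.  152. ]
(327, 142) [-51.4 -33.9 153.8]
(260, 142) [-51.4  12.3 153.5]
(368, 142) [-51.4 -62.2 153.9]
(225, 164) [-67.6  39.6 149.5]
(235, 160) [-64.8  32.3 148.6]
(300, 160) [-64.9 -14.5 148.7]
(350, 162) [-66.4 -50.6 148.6]
(173, 168) [-65.6  65.7 171.6]
(182, 165) [-63.4  59.1 172.6]
(195, 165) [-66.6  57.7 157.4]
(203, 160) [-65.9  57.9 142.8]
(212, 158) [-65.7  53.7 136.1]
(145, 170) [-67.   84.3 171.1]
(155, 166) [-64.5  77.7 170.5]
```

View pics/w1c.png

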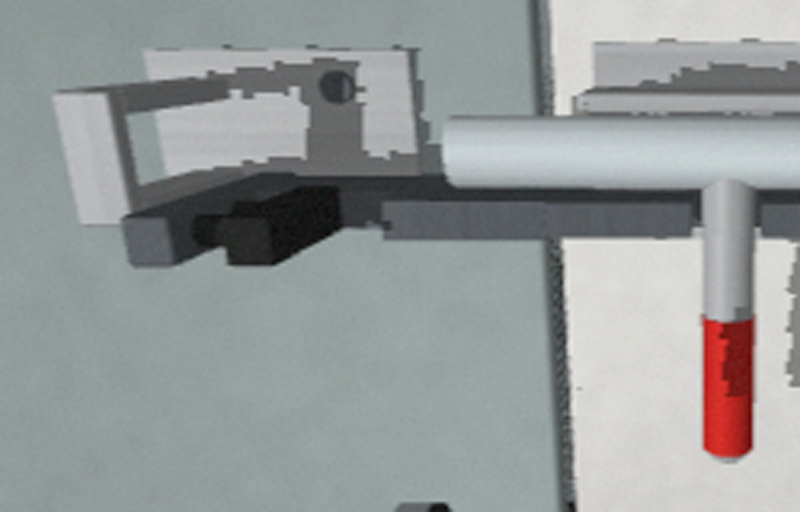

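Request:
play_rows --motion '[[[0,0,-0.014],[0,0,0]],[[0,0,-0.014],[0,0,0]],[[0,0,-0.014],[0,0,0]],[[0,0,-0.014],[0,0,0]],[[0,0,-0.014],[0,0,0]],[[0,0,-0.0145],[0,0,0]],[[0,0,0],[0,0,0]],[[0,0,0],[0,0,0]]]'

```text
clock: 2.6
eef_pos: [0.5438, -0.0012, 0.1512]
eef_rot: [1.06, 1.298, -1.061]
ft_force: [0.7, -0.6, 0.0]
gripper_width: 0.999
```

```bash
python3 look.py wrist w2
```

```text
2.6 [ 0.5438 -0.0012  0.1512] [ 0.73 -0.65  0.02] 0.9991284418196317
[[-1.200e-03  9.800e-01  1.992e-01]
 [-2.000e-04  1.992e-01 -9.800e-01]
 [-1.000e+00 -1.200e-03  0.000e+00]]
```

View pics/w2.png

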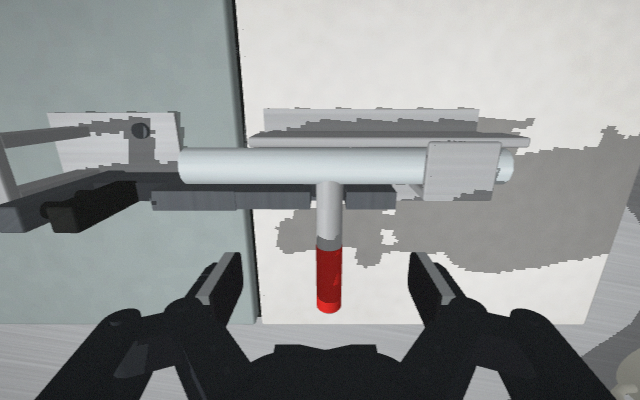

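Request:
play_rows --jaw 0.0 --motion '[[[0,0,0],[0,0,0]],[[0,0,0],[0,0,0]],[[0,0,0],[0,0,0]],[[0,0,0],[0,0,0]],[[0,0,0],[0,0,0]],[[0,0,0],[0,0,0]],[[0,0,0],[0,0,0]],[[0,0,0],[0,0,0]]]'

```text
clock: 3.45
eef_pos: [0.5442, -0.0012, 0.1521]
eef_rot: [1.06, 1.297, -1.06]
ft_force: [-0.8, -0.5, 3.5]
gripper_width: 0.12
```

```bash
python3 look.py wrist w3; python3 - <<'E'
import numpy as np
a=np.radians(11.5)
th=np.linspace(0,.8,9);x=55*(1-np.cos(th));z=55*np.sin(th)
for i in range(8): dx=x[i+1]-x[i];print(round(dx*np.cos(a)/1e3,4),round(dx*np.sin(a)/1e3,4),round((z[i+1]-z[i])/1e3,4))
E
```

```text
3.45 [ 0.5442 -0.0012  0.1521] [-0.77 -0.48  3.45] 0.11995610245962106
[[ 4.000e-04  9.800e-01  1.992e-01]
 [-1.000e-04  1.992e-01 -9.800e-01]
 [-1.000e+00  4.000e-04  1.000e-04]]
0.0003 0.0001 0.0055
0.0008 0.0002 0.0054
0.0013 0.0003 0.0053
0.0018 0.0004 0.0052
0.0023 0.0005 0.005
0.0028 0.0006 0.0047
0.0033 0.0007 0.0044
0.0037 0.0007 0.004
```

View pics/w3.png

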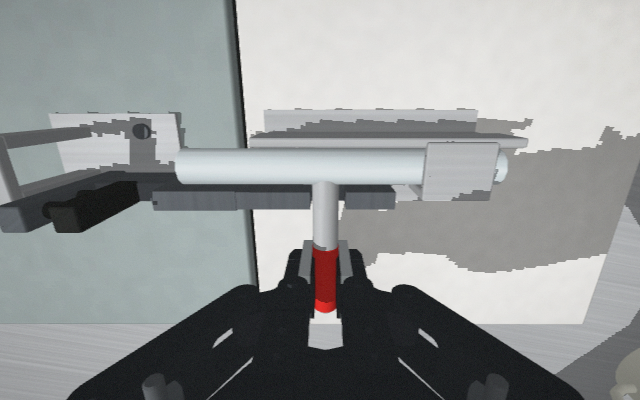

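The jaws hold the red sleeve (325, 280), and the lever is square to the rod. Next I lift along the arc.

Request:
play_rows --motion '[[[0.0003,0.0001,0.0055],[0,0,0]],[[0.0008,0.0002,0.0054],[0,0,0]],[[0.0013,0.0003,0.0053],[0,0,0]],[[0.0018,0.0004,0.0052],[0,0,0]],[[0.0023,0.0005,0.005],[0,0,0]],[[0.0028,0.0006,0.0047],[0,0,0]],[[0.0033,0.0007,0.0044],[0,0,0]],[[0.0037,0.0007,0.004],[0,0,0]]]'

```text
clock: 4.3
eef_pos: [0.5603, 0.0028, 0.1913]
eef_rot: [1.06, 1.298, -1.06]
ft_force: [3.9, -0.7, -14.8]
gripper_width: 0.114
```

Request:
play_rows --motion '[[[0,0,0],[0,0,0]],[[0,0,0],[0,0,0]],[[0,0,0],[0,0,0]],[[0,0,0],[0,0,0]],[[0,0,0],[0,0,0]],[[0,0,0],[0,0,0]],[[0,0,0],[0,0,0]],[[0,0,0],[0,0,0]]]'

```text
clock: 5.1
eef_pos: [0.5608, 0.0029, 0.1915]
eef_rot: [1.06, 1.297, -1.059]
ft_force: [4.0, 2.2, -9.9]
gripper_width: 0.113
```

```bash
python3 look.py wrist w4;python3 look.py side s4; python3 - <<'E'
import cv2
p=cv2.imread('pics/s4.png');cv2.imwrite('pics/s4c.png',cv2.resize(p[130:290,200:400],None,fx=3,fy=3,interpolation=cv2.INTER_CUBIC))
E
```

```text
5.1 [0.5608 0.0029 0.1915] [ 4.04  2.16 -9.86] 0.11335460857227558
[[ 1.000e-03  9.798e-01  1.998e-01]
 [ 4.000e-04  1.998e-01 -9.798e-01]
 [-1.000e+00  1.100e-03 -1.000e-04]]
5.15 [0.5608 0.0028 0.1915] [ 4.48  0.83 -9.24] 0.1161438412802684
[[ 1.100e-03  9.799e-01  1.997e-01]
 [ 3.000e-04  1.997e-01 -9.799e-01]
 [-1.000e+00  1.100e-03 -1.000e-04]]
```

View pics/w4.png

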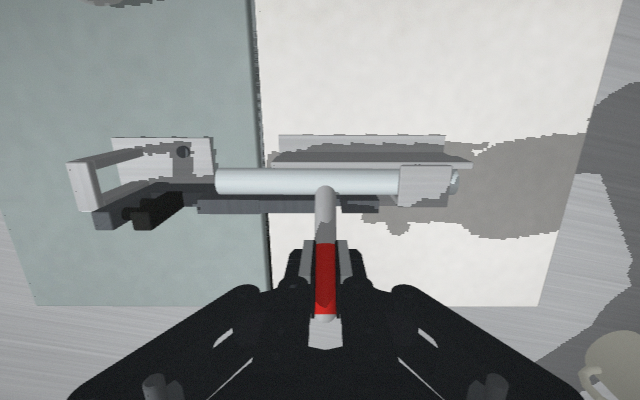

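View pics/s4c.png

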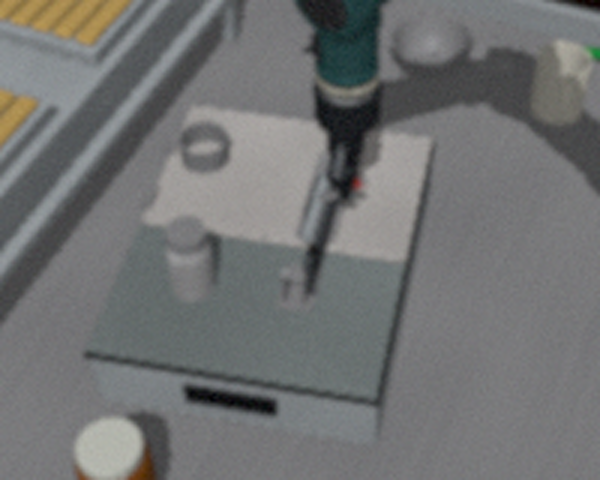

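```bash
cat > ang.py <<'E'
import sys
from h import *
z=load(sys.argv[1]);P=pts(z);p=z['p'].astype(int)
a=np.radians(11.5);ex=np.array([np.cos(a),np.sin(a)]);ey=np.array([-np.sin(a),np.cos(a)])
c=np.array([.6425,.0526]);C=np.stack([(P[...,:2]-c)@ex,(P[...,:2]-c)@ey,P[...,2]],-1)*1000
u0=int(sys.argv[2])
for v in map(int,sys.argv[3:]): print(v,C[v,u0].round(1))
E
python3 ang.py w4 325 181 200 210 220 230 240 250 260 270 280 290 300 310
```

```text
181 [-50.7 -31.8 153.1]
200 [-60.1 -31.8 158.4]
210 [-64.  -31.8 163.9]
220 [-68.5 -31.8 167. ]
230 [-73.  -31.8 169.9]
240 [-76.5 -31.8 174.5]
250 [-80.7 -31.8 177.5]
260 [-84.3 -31.8 181.3]
270 [-88.5 -31.8 183.8]
280 [-92.6 -31.8 186.3]
290 [-95.3 -31.8 190.7]
300 [-99.3 -31.8 193. ]
310 [-101.8  -31.8  196.9]
```

```bash
python3 - <<'E'
from h import *
a=np.radians(11.5);ex=np.array([np.cos(a),np.sin(a)]);ey=np.array([-np.sin(a),np.cos(a)])
c=np.array([.6425,.0526])
for n in ('w2','w4'):
    z=load(n);P=pts(z);C=np.stack([(P[...,:2]-c)@ex,(P[...,:2]-c)@ey,P[...,2]],-1)*1000
    m=(C[...,0]>-69)&(C[...,0]<-61)&(C[...,1]>35)&(C[...,1]<75)
    for lo,hi in((151,157),(157,163),(163,169),(169,175)):
        q=C[m&(C[...,2]>lo)&(C[...,2]<hi)];print(n,lo,len(q),np.percentile(q[:,1],[1,10,50,90]).round(1) if len(q) else '')
    q=C[m&(C[...,2]>146)&(C[...,2]<151.5)];print('plate',len(q),np.percentile(q[:,1],[50,90,99]).round(1))
E
```

```text
w2 151 288 [57.2 57.7 58.5 64.6]
w2 157 337 [57.1 57.7 58.5 66.1]
w2 163 386 [57.1 57.6 58.6 65.3]
w2 169 716 [57.3 57.9 61.5 66.4]
plate 560 [42.7 61.1 73.9]
w4 151 124 [57.4 57.8 58.4 65.5]
w4 157 159 [57.4 57.7 58.6 67.5]
w4 163 194 [57.5 57.8 60.  74.2]
w4 169 333 [57.5 58.1 62.  66.3]
plate 310 [42.8 64.9 74.6]
```

Request:
play_rows --motion '[[[-0.0014,0.0069,0],[0,0,0]],[[-0.002,0.0098,0],[0,0,0]],[[-0.0024,0.0118,0],[0,0,0]],[[-0.0024,0.0118,0],[0,0,0]],[[-0.0024,0.0118,0],[0,0,0]],[[-0.0024,0.0118,0],[0,0,0]],[[-0.0015,0.0072,0],[0,0,0]],[[-0.0006,0.0029,0],[0,0,0]]]'

```text
clock: 6.0
eef_pos: [0.546, 0.076, 0.1915]
eef_rot: [1.06, 1.295, -1.059]
ft_force: [6.8, -0.5, -10.7]
gripper_width: 0.111
```

Request:
play_rows --motion '[[[0,0,0],[0,0,0]],[[0,0,0],[0,0,0]],[[0,0,0],[0,0,0]],[[0,0,0],[0,0,0]],[[0,0,0],[0,0,0]],[[0,0,0],[0,0,0]],[[0,0,0],[0,0,0]],[[0,0,0],[0,0,0]]]'

```text
clock: 6.8
eef_pos: [0.546, 0.0763, 0.1915]
eef_rot: [1.061, 1.296, -1.059]
ft_force: [5.3, 1.2, -10.9]
gripper_width: 0.113
```

```bash
python3 look.py wrist w5; python3 ang.py w5 325 180 200 240 280 310;  python3 - <<'E'
from plant import *
import numpy as np
a=np.radians(11.5);s=sensors.observe();ey=np.array([-np.sin(a),np.cos(a)])
print('tcp y',(s['eef_pos'][:2]-[.6425,.0526])@ey*1e3,'Fy',s['ft_force'][:2]@ey)
E
```

```text
6.8 [0.546  0.0763 0.1915] [  5.27   1.15 -10.88] 0.11336550383791091
[[ 1.700e-03  9.799e-01  1.993e-01]
 [-2.000e-04  1.993e-01 -9.799e-01]
 [-1.000e+00  1.700e-03  5.000e-04]]
180 [-49.9  43.1 153.3]
200 [-59.4  43.1 160.4]
240 [-76.9  43.1 173.7]
280 [-92.2  43.2 186.7]
310 [ -8.8  43.1 309.4]
tcp y 42.523201025287214 Fy 1.2595937707558018
```

View pics/w5.png

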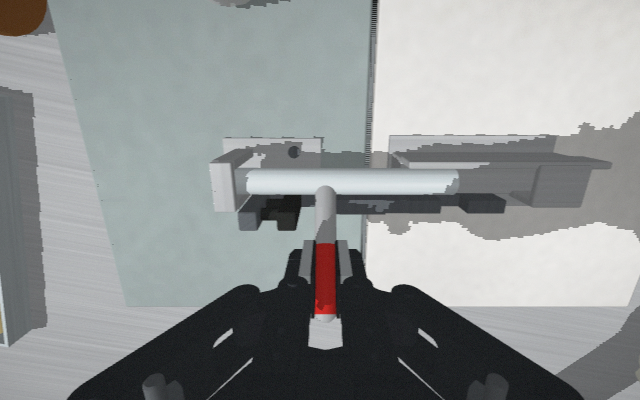

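Request:
play_rows --motion '[[[-0.0002,0.001,0],[0,0,0]],[[-0.0002,0.001,0],[0,0,0]],[[-0.0002,0.001,0],[0,0,0]],[[-0.0002,0.001,0],[0,0,0]],[[-0.0002,0.001,0],[0,0,0]],[[-0.0002,0.001,0],[0,0,0]],[[0,0,0],[0,0,0]],[[0,0,0],[0,0,0]]]'

```text
clock: 7.65
eef_pos: [0.545, 0.0813, 0.1915]
eef_rot: [1.061, 1.294, -1.06]
ft_force: [5.8, -0.4, -12.0]
gripper_width: 0.115
```

```bash
python3 look.py wrist w6; python3 - <<'E'
from h import *
a=np.radians(11.5);ex=np.array([np.cos(a),np.sin(a)]);ey=np.array([-np.sin(a),np.cos(a)])
c=np.array([.6425,.0526])
z=load('w6');P=pts(z);C=np.stack([(P[...,:2]-c)@ex,(P[...,:2]-c)@ey,P[...,2]],-1)*1000
print(C[215:235:5,325])
m=(z['p'].max(-1)<60)&(C[...,0]>-69)&(C[...,0]<-61)&(C[...,1]>35)&(C[...,1]<75)
for lo,hi in((157,163),(163,169),(169,175)):
    q=C[m&(C[...,2]>lo)&(C[...,2]<hi)];print(lo,len(q),np.percentile(q[:,1],[1,10,50,90]).round(1) if len(q) else '')
cv2.imwrite('pics/w6c.png',cv2.resize(z['p'][150:250,220:380,::-1],None,fx=5,fy=5,interpolation=cv2.INTER_CUBIC))
E
```

```text
7.65 [0.545  0.0813 0.1915] [  5.76  -0.36 -11.98] 0.11450843304069268
[[ 0.0022  0.9801  0.1986]
 [-0.0014  0.1986 -0.9801]
 [-1.      0.0019  0.0018]]
[[-66.32077679  48.12499318 164.94500349]
 [-68.39133205  48.13371609 166.95316465]
 [-70.30072102  48.14257563 169.22039344]
 [-72.49442272  48.15062386 170.74015522]]
157 101 [58.  58.2 64.5 73.2]
163 186 [58.1 59.6 69.7 73.8]
169 290 [58.1 59.  63.  66.7]
```

View pics/w6c.png

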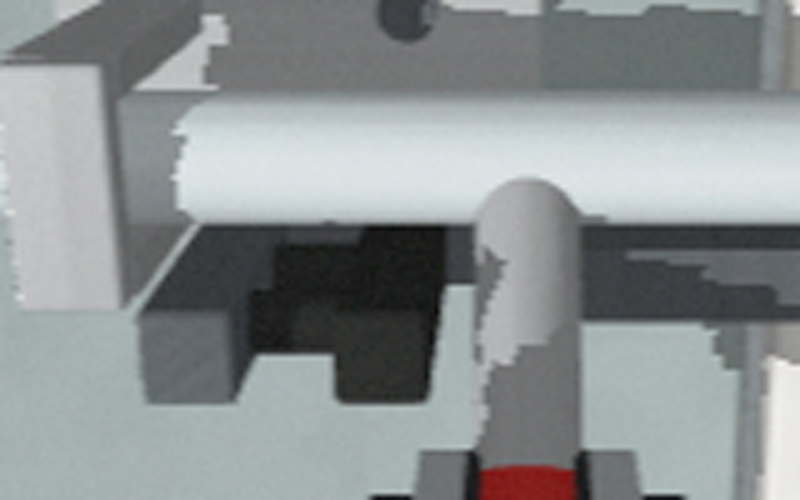

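Request:
play_rows --motion '[[[-0.0001,0.0005,0],[0,0,0]],[[-0.0001,0.0005,0],[0,0,0]],[[-0.0001,0.0005,0],[0,0,0]],[[-0.0001,0.0005,0],[0,0,0]],[[-0.0001,0.0005,0],[0,0,0]],[[-0.0001,0.0005,0],[0,0,0]],[[0,0,0],[0,0,0]],[[0,0,0],[0,0,0]]]'

```text
clock: 8.5
eef_pos: [0.5444, 0.0842, 0.1915]
eef_rot: [1.06, 1.294, -1.06]
ft_force: [6.5, -0.5, -11.5]
gripper_width: 0.115
```

```bash
cat > f.py <<'E'
from plant import *
import numpy as np
a=np.radians(11.5);s=sensors.observe();ey=np.array([-np.sin(a),np.cos(a)])
print(s['clock'],'tcp y',(s['eef_pos'][:2]-[.6425,.0526])@ey*1e3,'Fy',s['ft_force'][:2]@ey,s['ft_force'],s['moment'],s['effort'][0])
E
python3 f.py
```

```text
8.5 tcp y 50.49153579352738 Fy -1.8129769970524352 [  6.49714903  -0.52825877 -11.5007256 ] [-0.18215625 -1.03760359  0.20311835] -0.6324522569775581
```

Request:
play_rows --motion '[[[-0.0001,0.0005,0],[0,0,0]],[[0,0,0],[0,0,0]],[[0,0,0],[0,0,0]],[[0,0,0],[0,0,0]],[[0,0,0],[0,0,0]],[[0,0,0],[0,0,0]],[[0,0,0],[0,0,0]],[[0,0,0],[0,0,0]]]'

```text
clock: 9.3
eef_pos: [0.5443, 0.0847, 0.1915]
eef_rot: [1.06, 1.294, -1.06]
ft_force: [4.3, -0.0, -10.7]
gripper_width: 0.116
```

```bash
python3 f.py
```

```text
9.3 tcp y 50.98277211867794 Fy -0.8860288793288388 [  4.34971519  -0.01922101 -10.6870644 ] [-0.22760753 -1.01661123  0.17604569] -0.6478490307927132
```

Request:
play_rows --motion '[[[-0.0001,0.0005,0],[0,0,0]],[[0,0,0],[0,0,0]],[[0,0,0],[0,0,0]],[[0,0,0],[0,0,0]],[[0,0,0],[0,0,0]],[[0,0,0],[0,0,0]],[[0,0,0],[0,0,0]],[[0,0,0],[0,0,0]]]'

```text
clock: 10.1
eef_pos: [0.5442, 0.0851, 0.1915]
eef_rot: [1.061, 1.294, -1.06]
ft_force: [6.5, -0.7, -10.6]
gripper_width: 0.114
```

```bash
python3 f.py
```

```text
10.1 tcp y 51.46629937881946 Fy -1.947997855196163 [  6.53126193  -0.65910539 -10.57278241] [-0.17096449 -1.04293008  0.15812783] -0.6554866209626198
```

Request:
play_rows --motion '[[[-0.0001,0.0005,0],[0,0,0]],[[0,0,0],[0,0,0]],[[0,0,0],[0,0,0]],[[0,0,0],[0,0,0]],[[0,0,0],[0,0,0]],[[0,0,0],[0,0,0]],[[0,0,0],[0,0,0]],[[0,0,0],[0,0,0]]]'

```text
clock: 10.9
eef_pos: [0.5441, 0.0856, 0.1915]
eef_rot: [1.06, 1.294, -1.06]
ft_force: [5.9, -1.2, -10.8]
gripper_width: 0.114
```

```bash
python3 f.py; python3 look.py wrist w7;python3 ang.py w7 325 200 210 220;  python3 -c "
import cv2
p=cv2.imread('pics/w7.png');cv2.imwrite('pics/w7c.png',cv2.resize(p[150:250,220:380],None,fx=5,fy=5,interpolation=cv2.INTER_CUBIC))"
```

```text
10.9 tcp y 51.95741558803973 Fy -2.3139951759419737 [  5.88914709  -1.16324048 -10.7572804 ] [-0.244991   -1.02657897  0.23839009] -0.710270069539547
10.9 [0.5441 0.0856 0.1915] [  5.89  -1.16 -10.76] 0.11351557804461666
[[ 0.0023  0.9801  0.1985]
 [-0.0016  0.1985 -0.9801]
 [-1.      0.002   0.002 ]]
200 [-59.4  52.5 160.3]
210 [-64.   52.5 163.3]
220 [-68.2  52.5 167.4]
```

View pics/w7c.png

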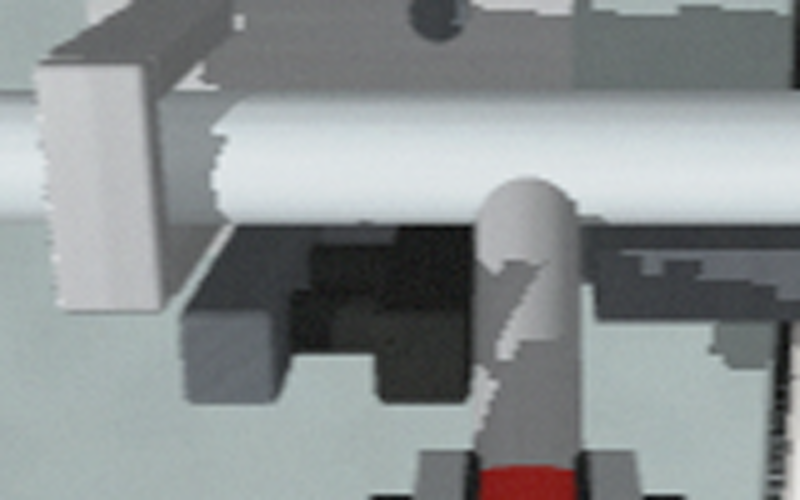

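Request:
play_rows --motion '[[[-0.0001,0.0005,0],[0,0,0]],[[0,0,0],[0,0,0]],[[0,0,0],[0,0,0]],[[0,0,0],[0,0,0]],[[0,0,0],[0,0,0]],[[0,0,0],[0,0,0]],[[0,0,0],[0,0,0]],[[0,0,0],[0,0,0]]]'

```text
clock: 11.75
eef_pos: [0.5441, 0.0858, 0.1915]
eef_rot: [1.06, 1.294, -1.06]
ft_force: [5.9, -1.4, -10.7]
gripper_width: 0.116
```

```bash
python3 f.py
```

```text
11.75 tcp y 52.147662071997786 Fy -2.5691587246196317 [  5.92982642  -1.41535515 -10.7437399 ] [-0.29924808 -1.07692849  0.20371997] -0.9847129136323929
```

Request:
play_rows --motion '[[[-0.0001,0.0005,0],[0,0,0]],[[0,0,0],[0,0,0]],[[0,0,0],[0,0,0]],[[0,0,0],[0,0,0]],[[0,0,0],[0,0,0]],[[0,0,0],[0,0,0]],[[0,0,0],[0,0,0]],[[0,0,0],[0,0,0]]]'

```text
clock: 12.55
eef_pos: [0.5441, 0.086, 0.1915]
eef_rot: [1.06, 1.293, -1.061]
ft_force: [6.1, -2.3, -11.4]
gripper_width: 0.113
```

```bash
python3 f.py
```

```text
12.55 tcp y 52.30684280370792 Fy -3.483345275485568 [  6.12612064  -2.30833374 -11.41806478] [-0.4063017  -1.05207016  0.19596329] -1.290724016726017
```

Request:
play_rows --motion '[[[0.0002,-0.0009,0],[0,0,0]],[[0.0002,-0.0009,0],[0,0,0]],[[0.0001,-0.0006,0],[0,0,0]],[[0,0,0],[0,0,0]],[[0,0,0],[0,0,0]],[[0,0,0],[0,0,0]],[[0,0,0],[0,0,0]],[[0,0,0],[0,0,0]]]'

```text
clock: 13.35
eef_pos: [0.5441, 0.0856, 0.1915]
eef_rot: [1.061, 1.296, -1.059]
ft_force: [5.4, 2.3, -10.9]
gripper_width: 0.114
```

```bash
python3 f.py
```

```text
13.35 tcp y 51.949928842420086 Fy 1.1886090203934658 [  5.41553633   2.31476286 -10.91848269] [ 0.18766477 -0.95944403  0.15975741] 0.6338825449347496
```

Request:
play_rows --motion '[[[0.0001,-0.0007,0],[0,0,0]],[[0,0,0],[0,0,0]],[[0,0,0],[0,0,0]],[[0,0,0],[0,0,0]],[[0,0,0],[0,0,0]],[[0,0,0],[0,0,0]],[[0,0,0],[0,0,0]],[[0,0,0],[0,0,0]]]'

```text
clock: 14.15
eef_pos: [0.5442, 0.0853, 0.1915]
eef_rot: [1.061, 1.297, -1.059]
ft_force: [5.2, 2.5, -10.1]
gripper_width: 0.115
```

```bash
python3 f.py
```

```text
14.15 tcp y 51.631593592563114 Fy 1.394084488419264 [  5.20006903   2.4806105  -10.1195117 ] [ 0.30900981 -0.85354886  0.10431163] 1.0258234664797783
```

Request:
play_rows --motion '[[[-0.0037,-0.0003,-0.004],[0,0,0]],[[-0.0034,-0.0006,-0.0044],[0,0,0]],[[-0.0028,-0.0006,-0.0047],[0,0,0]],[[-0.0023,-0.0005,-0.005],[0,0,0]],[[0,0,0],[0,0,0]],[[0,0,0],[0,0,0]],[[0,0,0],[0,0,0]],[[0,0,0],[0,0,0]]]'

```text
clock: 14.95
eef_pos: [0.5289, 0.0821, 0.1744]
eef_rot: [1.061, 1.301, -1.064]
ft_force: [-3.4, 1.3, 6.7]
gripper_width: 0.111
```

```bash
python3 f.py; python3 look.py wrist w8;python3 ang.py w8 325 200 220 240 260 280;  python3 -c "
import cv2
p=cv2.imread('pics/w8.png');cv2.imwrite('pics/w8c.png',cv2.resize(p[140:320,220:400],None,fx=3.3,fy=3.3,interpolation=cv2.INTER_CUBIC))"
```

```text
14.95 tcp y 51.54876911490047 Fy 1.9297399453103325 [-3.44471387  1.26843874  6.74544046] [0.21348428 0.37783336 0.01557303] 0.5159680545330048
14.95 [0.5289 0.0821 0.1744] [-3.44  1.27  6.75] 0.11129629623294494
[[-0.0047  0.9804  0.197 ]
 [ 0.0011  0.197  -0.9804]
 [-1.     -0.0044 -0.002 ]]
200 [-69.9  52.1 158.3]
220 [-78.9  52.1 162. ]
240 [-87.1  52.1 167.1]
260 [-96.7  52.2 169.3]
280 [-105.6   52.2  172.8]
```

View pics/w8c.png

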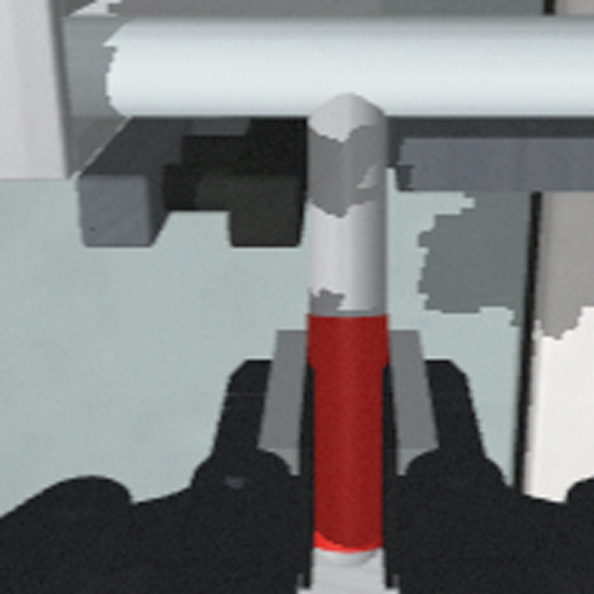

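Request:
play_rows --motion '[[[-0.0018,-0.0004,-0.0052],[0,0,0]],[[-0.0013,-0.0003,-0.0053],[0,0,0]],[[-0.0008,-0.0002,-0.0054],[0,0,0]],[[-0.0003,-0.0001,-0.0055],[0,0,0]],[[0,0,0],[0,0,0]],[[0,0,0],[0,0,0]],[[0,0,0],[0,0,0]],[[0,0,0],[0,0,0]]]'

```text
clock: 15.8
eef_pos: [0.525, 0.0812, 0.1531]
eef_rot: [1.06, 1.301, -1.063]
ft_force: [-4.0, 1.8, 7.9]
gripper_width: 0.115
```

```bash
python3 f.py; python3 look.py wrist w9;python3 ang.py w9 325 190 200 220 240 260 280
```

```text
15.8 tcp y 51.497832496101395 Fy 2.5589776733263463 [-3.97875429  1.80191564  7.87706012] [0.231862   0.33312118 0.13086713] 0.7226925529539585
15.8 [0.525  0.0812 0.1531] [-3.98  1.8   7.88] 0.1149217769591335
[[-0.004   0.9802  0.198 ]
 [ 0.0011  0.198  -0.9802]
 [-1.     -0.0037 -0.0018]]
190 [-63.9  52.  152.6]
200 [-68.1  52.  153.7]
220 [-77.9  52.1 152.5]
240 [-88.   52.1 152. ]
260 [-98.3  52.1 152.1]
280 [-108.9   52.2  152.7]
```

View pics/w9.png

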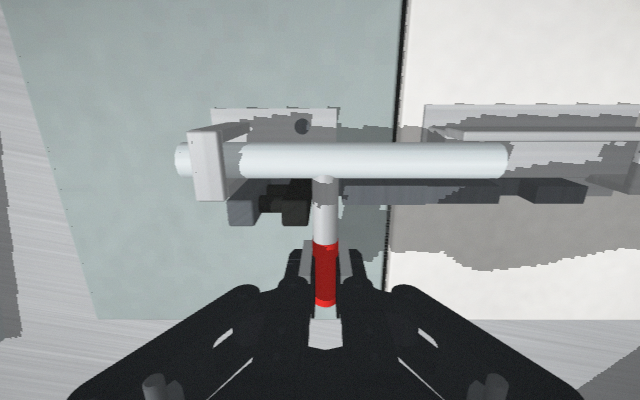

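Request:
play_rows --jaw 0.05 --motion '[[[0,0,-0.0005],[0,0,0]],[[0,0,0],[0,0,0]],[[0,0,0],[0,0,0]],[[0,0,0],[0,0,0]],[[0,0,0],[0,0,0]],[[0,0,0],[0,0,0]],[[0,0,0],[0,0,0]],[[0,0,0],[0,0,0]]]'

```text
clock: 16.65
eef_pos: [0.5271, 0.0819, 0.1512]
eef_rot: [1.06, 1.298, -1.06]
ft_force: [-0.1, 0.1, -0.2]
gripper_width: 0.584
```

```bash
python3 f.py; python3 look.py wrist w10;python3 ang.py w10 325 190 200 220 240 260 280
```

```text
16.65 tcp y 51.73584577469958 Fy 0.14969593827739278 [-0.10612962  0.13117038 -0.21196817] [ 0.02606984  0.02326717 -0.0392553 ] 0.00521967260283418
16.65 [0.5271 0.0819 0.1512] [-0.11  0.13 -0.21] 0.5835563884268551
[[-2.000e-04  9.799e-01  1.994e-01]
 [-0.000e+00  1.994e-01 -9.799e-01]
 [-1.000e+00 -2.000e-04  0.000e+00]]
190 [-61.3  52.3 152.5]
200 [-66.1  52.3 151.4]
220 [-75.4  52.4 151.6]
240 [-85.1  52.4 151.6]
260 [-95.2  52.4 151.9]
280 [-105.8   52.4  152.1]
```

View pics/w10.png

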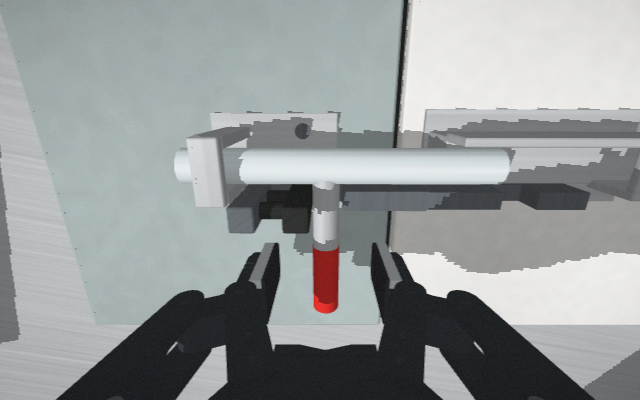

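The lever is level beside the stop (285–310, 215) and the pads are clear on both sides. I'll rise straight up.

Request:
play_rows --motion '[[[0,0,0.01],[0,0,0]],[[0,0,0.015],[0,0,0]],[[0,0,0.018],[0,0,0]],[[0,0,0.018],[0,0,0]],[[0,0,0.015],[0,0,0]],[[0,0,0.01],[0,0,0]],[[0,0,0],[0,0,0]],[[0,0,0],[0,0,0]]]'

```text
clock: 17.5
eef_pos: [0.5269, 0.082, 0.2373]
eef_rot: [1.06, 1.298, -1.06]
ft_force: [0.4, 0.3, -0.6]
gripper_width: 0.588
```

```bash
python3 f.py; python3 look.py wrist w11;python3 ang.py w11 325 165 175 190 200 210 220 230
```

```text
17.5 tcp y 51.84125933616638 Fy 0.199994823284744 [ 0.39598685  0.28465647 -0.57037316] [ 0.01079769  0.00776591 -0.03533498] 0.0046384771121665835
17.5 [0.5269 0.082  0.2373] [ 0.4   0.28 -0.57] 0.5875455356089986
[[-1.000e-04  9.799e-01  1.996e-01]
 [ 1.000e-04  1.996e-01 -9.799e-01]
 [-1.000e+00 -1.000e-04 -1.000e-04]]
165 [-68.9  52.5 152.7]
175 [-75.9  52.5 153.7]
190 [-87.8  52.5 151.6]
200 [-95.   52.5 153.2]
210 [-103.2   52.5  152.7]
220 [-111.3   52.5  152.6]
230 [-119.9   52.5  151.9]
```

View pics/w11.png

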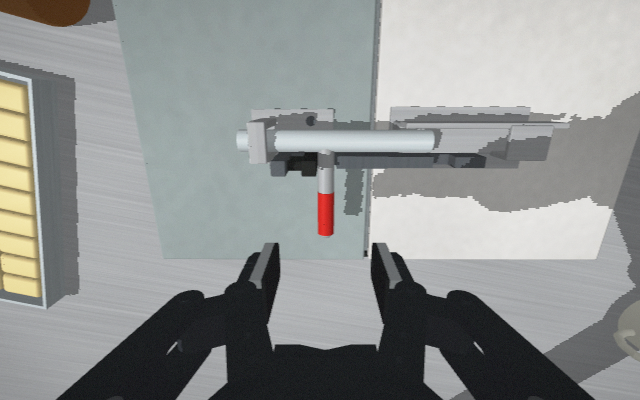

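The lever, at (326, 190), lies level at z 152 mm along its whole length. The rod is through the keeper and the hand is clear, so I'm handing in.

```bash
python3 -c "
from plant import *
print(finish_job())"
```

```text
the job is handed in; nothing more can be done
None
```

The bolt is shot into its keeper and the lever lies fully down in the far notch, let go. I handed the job in at 17.5 s; `finish_job` gives no verdict.

- **Lift and slide:** I pinched the red sleeve and raised the lever to a measured 0.75 rad. I then slid the bolt about 84 mm.
- **Meeting the stop:** I crept the last stretch in 0.5 mm steps until the lever followed only about 0.2 mm of each step. I estimate the stop was squashed by about 0.3 mm, against the 2.5 mm limit. That comes from hand position and force, because the squash itself is not measured.
- **Drop and release:** I backed off about 0.4 mm, lowered the lever along its arc, opened the jaws and rose straight up.
- **Last checks:** The lever's upper side reads 152–153 mm above the table along its length, so it is level. It sits right beside the stop, and the rod shows through the keeper. The force on the hand is near zero.
- **Small disagreement:** During the pull-back the hand moved only part of what I commanded. By camera, the lever's final place is between 0 and about 0.5 mm short of the stop.
- **Not checked:** I took no final picture of the whole scene. The hand stayed around the bolt and showed no unexpected forces, so I have no sign that anything around it moved.

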